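# Take the tall stage insert from the rack to the loading stand

## Robot

A 6-joint arm with a two-finger parallel gripper is mounted at the origin on a cart in front of the work surface, level with it; the furniture and walls round the work are solid. World frame = base frame: x ahead of the robot, y to its left, z up, the work surface at z = 0. Lengths are in m, angles in degrees, forces in N, time in s.
With the tool pointing down it reaches from about 0.425 to 0.925 m from the base axis. Payload 12.5 kg.
Tool frame: the origin (TCP) lies midway between the tips of the shut fingers; the grasp point (between the pads) lies 19 mm behind it; z points along the fingers, y is the line along which they close (so a half turn about z gives the same grasp; the last joint's range is limited). The gripper opens to 85 mm and grips with 20 to 120 N. Pads are 22 mm wide; open, the fingers measure 114 mm over their backs; the gripper's body (76 mm by 85 mm) begins 54 mm behind the grasp point. The pads swing forward as they close: fully open they stand 13 mm farther back than shut.
Start: joints at [-69.763, 28.126, 89.318, -0, 62.55, -6.05], TCP at [0.277, -0.56, 0.231] pointing down, gripper open.
Joint ranges: [-177.58, 177.58], [-47.91, 125.51], [2.72, 160], [-65.01, 245.01], [3.68, 167.84], [-153.87, 153.87]. Speed limits (degrees/s): [127.2, 127.2, 159.86, 180, 180, 180].

## Interface

Orientations are given as [roll, pitch, yaw] about the fixed x, y, z axes, in that order (R = Rz(yaw) Ry(pitch) Rx(roll)).
In Python, from rig import env, grab_frame gives the robot as it stands.
- The arm moves only by the shell command python3 -m crank 'ROWS'. ROWS is JSON, a list of rows, each a list of 3 entries, a list of its own where there are three numbers: the shift along the tool's x, y, z in m, then the turn, a rotation vector about the tool's x, y, z in rad, then the finger opening in m, from 0 to 0.0854. In form: [[[tx, ty, tz], [ax, ay, az], grip], ...]. A call has 1 to 5 rows; each row is the pose to reach, as a shift and turn from the pose commanded when the call began, along the tool's axes at that moment; what a row does not reach only later rows make up. A row lasts 1/8 s, in which the tool goes at most 62.5 mm and 10.7 degrees, less where a joint would pass 70% of its speed; a pose out of reach is approached as far as the arm can. A call with a gripper value outside its range is refused whole. The fingers move at their own pace and stop on an object; the grip force is fixed at half the most. Time passes only in rows, so rows that repeat a pose let the fingers close. It gives the time, the measured TCP pose, the force, the opening and the grip force at its end, in the units of the state.
- env.get_state(): the state, without advancing time (a new reading comes with each control period).
- grab_frame(name): name is "scene" or "top" or "wrist"; returns a dict with "frame" (384x512x3 uint8, red, green, blue), "depth" (384x512 float32, m along the optical axis (not along the pixel's ray), 0 where there is no reading), "vertical_fov" (degrees; the focal length in pixels is half the picture's height over the tangent of half this angle, whatever the lens; pixels are square), "cx", "cy" (the principal point, pixels), "world_to_cam" (4x4, takes a point from world to camera coordinates); the wrist camera has in their place "hand_eye" (4x4, takes a point from camera to tool coordinates, whose origin is the TCP and whose axes are the flange's). Camera axes: x right, y up, looking along -z (the intrinsics and any distortion apply to the point x, -y, -z); pixel columns grow to the right and rows downward; lengths in m; the calibration is good to about 2 mm. A picture is of the moment at which its call begins: read the wrist's pose just before it.
- env.finish_job(): hands the job in; it is judged then, once.
The state is a dict: "t": time; "qpos": joint angles; "qd": joint speeds; "effort": joint torques, N m; "eef_pos": TCP position; "ee_rot": TCP orientation; "ft_force": force on the tool from outside, world axes, zero at the start; "wrist_torque": the same for the moment, N m; "finger_gap": opening from 0.0 (shut) to 1.0 (fully open); "gripper_force": force on a finger pad.
Only numpy, scipy, OpenCV 4.12 (cv2) and the standard library are available. Lean on these libraries where they do the work, as an engineer would, in place of code of your own. Each camera call takes 0.05 s, during which the arm holds its last target. There are 200 camera calls.

## Task

Three dark metal microscope stage inserts stand on edge in the white slotted rack. Slide the tallest one straight up out of its slot by its top edge, lower it into the slot of the white single-slot stand until it stands on the slot's floor, and only then let go. Leave the two lower plates standing in the rack.

Things in the scene. Friction and masses are not known exactly. Their poses are not given: they have to be found in the camera images.
- tall_plate: Tallest of the three plates in the white rack: dark anodised metal, 100 mm long, 8 mm thick, 120 mm high, 0.13-0.25 kg, loose, upright in any of the three slots. Oblong window 72 mm long, 55 to 92 mm above its underside; the 28 mm strip above it is solid: grip it across the 8 mm. Origin: centre of its underside; x along its length, y through its thickness, z up. Sits 45 mm deep.
- low_plate_a: One of two equal low plates: dark metal, 100 x 8 x 80 mm high, in another slot of the rack, its top 40 mm lower than the tall one's; stays there. Origin: centre of its underside; x along its length, y through its thickness, z up. The rack is fixed, 134 x 136 mm, turned like the plates; slots 45 mm apart along y, 11.5 mm wide, ribs' tops 53 mm above the worktop.
- low_plate_b: One of two equal low plates: dark metal, 100 x 8 x 80 mm high, in another slot of the rack, its top 40 mm lower than the tall one's; stays there. Origin: centre of its underside; x along its length, y through its thickness, z up.
- stand_slot (a point): Centre of the slot floor of the white single-slot stand (fixed on the flat black case, base 150 x 76 mm), 12 mm above the worktop. x along the slot, y across, z up. Two flared cheeks 100 mm long rise 50 mm above the floor; slot 12 mm wide at the floor, 26 mm at the mouth, 124 mm long between end stops 28 mm high. The plate goes in either way round and may lean on a cheek. Loose things nearby: up to 64 mm high.

How it is judged (in metres and radians):
On the way, in this order (a step that is already met when the one before it is completed fails the run):
1. the tall plate has been slid up out of the rack, its underside above the ribs (height (world z) of tall_plate above 0.06 m), for 0.1 s.
2. still held by the fingers, it has been lowered into the stand's slot, its underside less than 15 mm above the slot floor (x of tall_plate in the frame of stand_slot between -0.03 and 0.03 m and y of tall_plate in the frame of stand_slot between -0.014 and 0.014 m and z of tall_plate in the frame of stand_slot below 0.015 m and contact force between the fingers and tall_plate above 0.5 N), for 0.1 s.
At the end, for the whole second after the job is handed in: Tall plate at rest in the stand: underside within 18 mm along and 14 mm across of the slot's centre, under 8 mm above its floor, within 15 deg of upright and 11 deg of the slot's direction. Both low plates in their rack slots: moved under 15 mm, within 10 deg of upright (x of tall_plate in the frame of stand_slot between -0.018 and 0.018 m and y of tall_plate in the frame of stand_slot between -0.014 and 0.014 m and z of tall_plate in the frame of stand_slot between -0.004 and 0.008 m and angle between tall_plate's own z axis and vertical below 0.27 rad and angle between the x axis of tall_plate and the x axis of stand_slot, either way round below 0.2 rad and linear speed of tall_plate below 0.02 m/s and distance of each of low_plate_a, low_plate_b from where it was at the start of the episode below 0.015 m and angle between each of low_plate_a, low_plate_b's own z axis and vertical below 0.18 rad); the robot touches nothing.
It also fails if it takes over 42 s, if anything falls off the work surface, if the arm or the gripper's body presses on something with over 40 N, if the wrist force passes 120 N, or if a joint passes its speed limit or range.

## Working session

There is one attempt and no reset: what is moved stays moved. The work goes in short steps, Python scripts to look and compute and a shell command to move; the robot and the scene stay as the last step left them, time stands still between calls to the robot, and variables do not carry over. Pictures are saved under pics/ and viewed, at most 10 in all, crops included, and the job is handed in when it is done.

```bash
mkdir -p pics; ls; python3 - <<'E'
from rig import env, grab_frame
import cv2,numpy as np
print(env.get_state())
ims=[]
for n in("scene","top"):
    f=grab_frame(n); np.savez(f"{n}0.npz",**f); print(n,f["vertical_fov"],f["cx"],f["cy"],f["world_to_cam"].round(3).tolist(),[k for k in f])
    cv2.imwrite(f"pics/{n}0.png",f["frame"][:,:,::-1])
E
```

```text
pics
{'t': 0.0, 'qpos': array([-6.97629022e+01,  2.81655408e+01,  8.93528308e+01, -2.92958659e-04,
        6.25495045e+01, -6.04970317e+00]), 'qd': array([ 0.05701723,  0.07222809, -0.02284976, -0.01053551,  0.09070874,
        0.07503144]), 'effort': array([ 2.46100470e-03, -6.18427134e+01, -2.61591679e+01, -1.90376892e-05,
        4.01787926e-03, -1.85654312e-05]), 'eef_pos': array([ 0.27673048, -0.56012032,  0.23069637]), 'ee_rot': array([-1.79932475e+02, -6.89517163e-03,  2.62869321e+01]), 'ft_force': array([ 0.5617119 , -1.00668433,  0.07276938]), 'wrist_torque': array([-0.05453566, -0.04881201, -0.00556531]), 'gripper_force': 0.0, 'finger_gap': 0.9960947033021531}
scene 43.960633302562826 250.29077862669317 190.33983457229874 [[1.0, -0.019, 0.014, -0.539], [0.009, 0.855, 0.518, -0.094], [-0.022, -0.518, 0.855, -1.028], [0.0, 0.0, 0.0, 1.0]] ['frame', 'depth', 'vertical_fov', 'cx', 'cy', 'world_to_cam']
top 53.37497784728334 254.17296165089294 188.2043153208144 [[-0.004, -1.0, 0.022, 0.073], [0.997, -0.003, 0.074, -0.556], [-0.074, 0.022, 0.997, -0.865], [0.0, 0.0, 0.0, 1.0]] ['frame', 'depth', 'vertical_fov', 'cx', 'cy', 'world_to_cam']
```

View pics/top0.png

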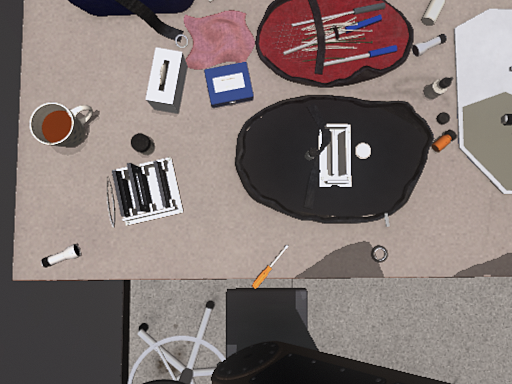

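View pics/scene0.png

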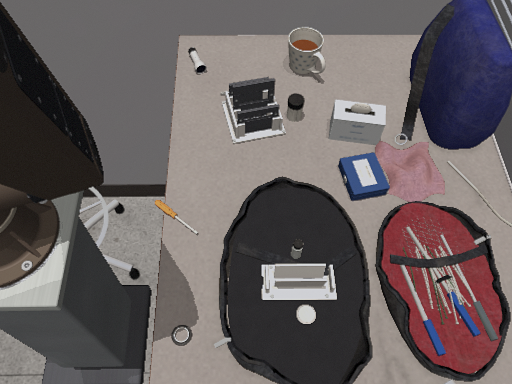

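The top view shows the rack at about px (148,190), with the tall plate apparently at one of the slots. The stand is at about (336,155) on the black case, with a dark bottle to its left and a white round item to its right. Next I'll measure both from depth.

```bash
cat > h.py <<'E'
import numpy as np,cv2
def cloud(f,c2w):
    H,W=f["depth"].shape; fl=H/2/np.tan(np.radians(f["vertical_fov"])/2)
    v,u=np.mgrid[:H,:W]; d=f["depth"]
    p=np.stack([(u-f["cx"])/fl*d,-(v-f["cy"])/fl*d,-d,np.ones_like(d)],-1)
    w=(p@c2w.T)[...,:3]; w[d<=0]=np.nan; return w
def rect(pts):
    (c,s,a)=cv2.minAreaRect((pts[:,:2]*1000).astype(np.float32)); 
    if s[0]<s[1]: s=s[::-1]; a+=90
    return np.round(c,1),np.round(s,1),round((a+90)%180-90,1)
E
python3 - <<'E'
from h import *
for n in("top","scene"):
    f=dict(np.load(n+"0.npz")); w=cloud(f,np.linalg.inv(f["world_to_cam"]))
    x,y,z=w[...,0],w[...,1],w[...,2]
    br=f["frame"].astype(int).min(-1)
    R=(x>.35)&(x<.7)&(y>.1)&(y<.45)
    print(n,"table z",np.nanmedian(z[(x>.4)&(x<.6)&(y>.12)&(y<.18)]))
    for lo,hi in((.105,.15),(.07,.1)):
        m=R&(z>lo)&(z<hi); k,l,s,_=cv2.connectedComponentsWithStats(m.astype(np.uint8))
        for i in range(1,k):
            if s[i,4]>15: print(lo,s[i].tolist(),rect(w[l==i]),np.nanmedian(z[l==i]))
    S=(x>.45)&(x<.75)&(y>-.25)&(y<.05)
    for nm,m in(("stand white",S&(br>140)),("stand hi",S&(z>.035))):
        k,l,s,_=cv2.connectedComponentsWithStats(m.astype(np.uint8))
        for i in range(1,k):
            if s[i,4]>25: print(nm,s[i].tolist(),rect(w[l==i]),np.nanpercentile(z[l==i],[5,50,98]).round(3))
    a=cv2.resize(f["frame"][140:240,90:200] if n=="top" else f["frame"][60:150,210:300],None,fx=3.5,fy=3.5,interpolation=2)
    b=cv2.resize(f["frame"][110:200,290:390] if n=="top" else f["frame"][230:330,250:350],None,fx=3.5,fy=3.5,interpolation=2)
    h=max(a.shape[0],b.shape[0]); pad=lambda q:np.pad(q,((0,h-q.shape[0]),(0,0),(0,0)))
    cv2.imwrite(f"pics/{n}_crop.png",np.hstack([pad(a),pad(b)])[:,:,::-1])
E
```

```text
top table z -3.1175683620210393e-06
0.105 [127, 163, 17, 49, 333] (array([551.6, 317.4]), array([99.8,  8.7]), 12.9) 0.1266799528955912
0.07 [154, 161, 15, 46, 242] (array([561.4, 274.1]), array([99.5,  8.7]), 13.1) 0.08735030127495913
0.07 [135, 165, 5, 8, 26] (array([593.6, 323.6]), array([13.8,  4.4]), -1.4) 0.08502282629999669
0.07 [112, 170, 15, 47, 285] (array([541.5, 361.7]), array([99.7,  9.8]), 13.7) 0.08693373409830873
0.07 [143, 205, 5, 7, 28] (array([509.6, 304.6]), array([13.2,  3.3]), -2.0) 0.08562895087404399
stand white [319, 124, 33, 63, 1179] (array([ 634.3, -119.5]), array([147. ,  76.6]), -0.4) [0.01  0.013 0.064]
stand white [318, 130, 4, 20, 46] (array([671.3, -84.8]), array([45.3,  6.8]), 1.4) [0.01  0.012 0.016]
stand white [356, 143, 15, 16, 198] (array([ 645.5, -186.9]), array([36.7, 34.3]), 1.4) [0.01  0.013 0.016]
stand white [264, 206, 127, 28, 1719] (array([ 482.4, -100.7]), array([298.1,  63.4]), 89.6) [-0.003 -0.     0.009]
stand hi [369, 103, 26, 5, 83] (array([ 746.4, -223.1]), array([53.6,  6.9]), -89.5) [0.036 0.043 0.05 ]
stand hi [326, 124, 22, 4
[... 1817 characters left out ...]
 (array([487.6, -52.5]), array([82.7, 15. ]), 81.5) [0.035 0.037 0.04 ]
stand hi [292, 239, 12, 15, 137] (array([633.1, -61.4]), array([20. , 19.7]), -56.3) [0.038 0.063 0.068]
stand hi [265, 265, 4, 25, 78] (array([ 569.3, -121.1]), array([49.6,  6. ]), 89.3) [0.037 0.041 0.044]
stand hi [275, 264, 51, 11, 472] (array([ 634.6, -108.8]), array([99.5, 11.2]), -0.9) [0.037 0.054 0.065]
stand hi [330, 265, 5, 25, 82] (array([ 699. , -122.4]), array([49. ,  6.5]), 88.8) [0.037 0.041 0.044]
stand hi [275, 279, 53, 6, 274] (array([ 634.1, -136.8]), array([99.6,  5.7]), -0.7) [0.038 0.06  0.065]
stand hi [360, 312, 9, 29, 120] (array([ 746.3, -221.5]), array([55.7,  7.4]), 90.0) [0.037 0.045 0.051]
```

View pics/top_crop.png

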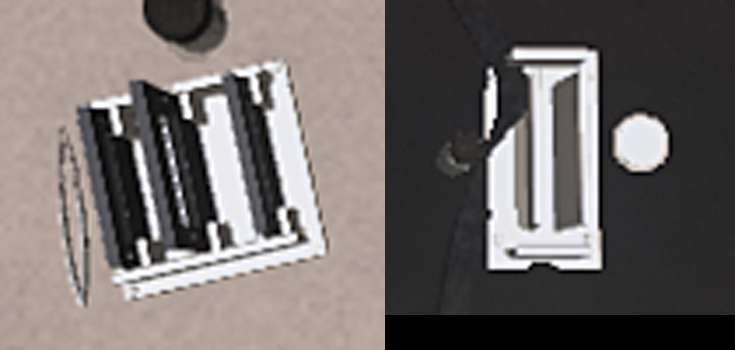

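View pics/scene_crop.png

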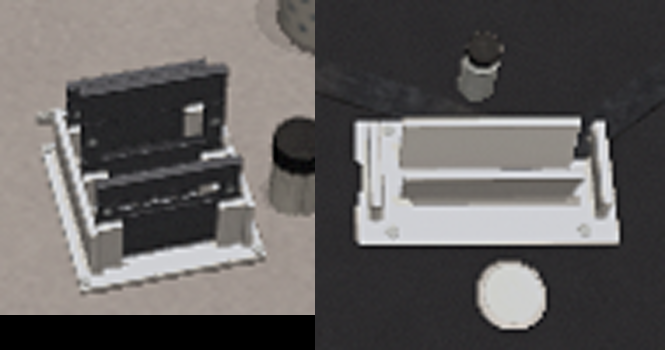

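The tall plate is in the middle slot at about (0.552, 0.317), yaw 13°. The stand slot is at about (0.634, -0.120), yaw about -0.5°. Nearby there is a bottle about 66 mm high at (0.632, -0.058). I'll write a helper that converts targets to tool-frame shifts, then start moving.

```bash
cat > go.py <<'E'
import sys,numpy as np
from rig import env
from scipy.spatial.transform import Rotation as R
s=env.get_state(); x,y,z,yaw=map(float,sys.argv[1:5])
r=R.from_euler('xyz',s["ee_rot"],degrees=True); g=R.from_euler('xyz',[180,0,yaw],degrees=True)
print(s["t"],s["eef_pos"].round(4),s["ee_rot"].round(2),s["ft_force"].round(1),s["finger_gap"],s["gripper_force"])
print("shift",r.inv().apply(np.array([x,y,z])-s["eef_pos"]).round(4),"turn",(r.inv()*g).as_rotvec().round(4))
E
python3 go.py 0.56 -0.1 0.25 13; python3 -m crank --help 2>&1 | head -5
```

```text
0.1 [ 0.2767 -0.5602  0.2308] [-1.7994e+02 -1.0000e-02  2.6290e+01] [-0.2  0.2 -0.8] 0.9976774687310305 0.0
shift [ 0.4578 -0.2872 -0.0189] turn [-0.001   0.      0.2319]
invalid input: not JSON, or not a number
```

```bash
python3 -m crank '[[[0.458,-0.287,-0.02],[0,0,0.232],0.05],[[0.458,-0.287,-0.02],[0,0,0.232],0.05],[[0.458,-0.287,-0.02],[0,0,0.232],0.05],[[0.458,-0.287,-0.02],[0,0,0.232],0.05],[[0.458,-0.287,-0.02],[0,0,0.232],0.05]]'; python3 go.py 0.552 0.317 0.24 13
```

```text
t: 0.72
eef_pos: [0.4413, -0.2927, 0.2428]
ee_rot: [-180.0, 0.0, 13.0]
ft_force: [0.5, -0.4, -0.0]
finger_gap: 0.583
gripper_force: 0.0
0.725 [ 0.4413 -0.2927  0.2428] [-1.7999e+02  1.0000e-02  1.2980e+01] [ 0.5 -0.4 -0. ] 0.5829015372386358 0.0
shift [ 0.2448 -0.5692  0.0029] turn [-0.0001  0.0001 -0.0004]
```

```bash
python3 -m crank '[[[0.245,-0.569,0],[0,0,0],0.05],[[0.245,-0.569,0],[0,0,0],0.05],[[0.245,-0.569,0],[0,0,0],0.05],[[0.245,-0.569,0],[0,0,0],0.05],[[0.245,-0.569,0],[0,0,0],0.05]]'; python3 go.py 0.552 0.317 0.24 13
```

```text
t: 1.35
eef_pos: [0.4965, 0.015, 0.2428]
ee_rot: [180.0, -0.0, 13.0]
ft_force: [0.2, -0.5, -0.2]
finger_gap: 0.582
gripper_force: 0.0
1.35 [0.4965 0.015  0.2428] [179.99  -0.    12.99] [ 0.2 -0.5 -0.2] 0.5819696189216313 0.0
shift [ 0.1219 -0.2818  0.0028] turn [ 0.0001 -0.0001 -0.0002]
```

```bash
python3 -m crank '[[[0.122,-0.282,0],[0,0,0],0.05],[[0.122,-0.282,0],[0,0,0],0.05],[[0.122,-0.282,0],[0,0,0],0.05],[[0.122,-0.282,0],[0,0,0],0.05],[[0.122,-0.282,0],[0,0,0],0.05]]'; python3 -m crank '[[[0,0,0],[0,0,0],0.05],[[0,0,0],[0,0,0],0.05]]'; python3 - <<'E'
from rig import env,grab_frame
from h import *
from scipy.spatial.transform import Rotation as R
s=env.get_state(); f=grab_frame("wrist")
T=np.eye(4);T[:3,:3]=R.from_euler('xyz',s["ee_rot"],degrees=True).as_matrix();T[:3,3]=s["eef_pos"]
w=cloud(f,T@f["hand_eye"]); x,y,z=w[...,0],w[...,1],w[...,2]
np.savez("w1.npz",**f);cv2.imwrite("pics/w1.png",f["frame"][:,:,::-1])
for lo,hi in((.118,.14),(.08,.095)):
    m=((z>lo)&(z<hi)).astype(np.uint8);k,l,st,_=cv2.connectedComponentsWithStats(m)
    for i in range(1,k):
        if st[i,4]>150: print(lo,st[i].tolist(),rect(w[l==i]),np.nanmedian(z[l==i]))
print(s["eef_pos"],s["ee_rot"])
E
```

```text
t: 1.98
eef_pos: [0.5519, 0.3174, 0.2425]
ee_rot: [180.0, 0.0, 13.0]
ft_force: [1.5, -0.9, -0.6]
finger_gap: 0.583
gripper_force: 0.0
t: 2.22
eef_pos: [0.5516, 0.3148, 0.2422]
ee_rot: [180.0, 0.1, 13.0]
ft_force: [0.7, -0.5, 0.4]
finger_gap: 0.584
gripper_force: 0.0
0.118 [239, 121, 10, 113, 1092] (array([551.1, 316.9]), array([99.2,  8. ]), 12.6) 0.12718983803546624
0.08 [21, 0, 85, 19, 602] (array([652.3, 493.7]), array([65.3, 14.9]), -77.3) 0.09081465046946324
0.08 [192, 116, 13, 100, 905] (array([541.3, 360.9]), array([98.7,  8.4]), 12.8) 0.08704773927006726
0.08 [284, 116, 13, 101, 892] (array([560.6, 273.1]), array([99.9,  8.3]), 12.7) 0.08716099712019956
[0.55161125 0.31484703 0.24224068] [1.79971112e+02 6.99888573e-02 1.30203078e+01]
```

View pics/w1.png

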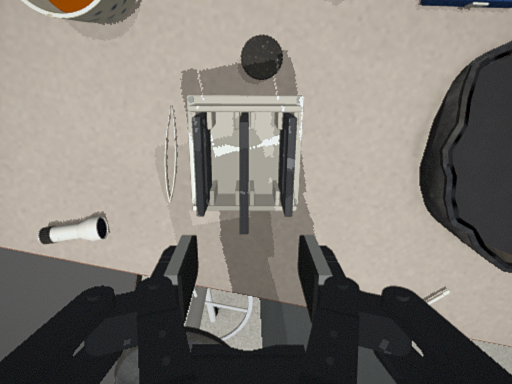

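The wrist view shows the tall plate between the open fingers at px (244,178), measured at (0.551, 0.317), yaw 12.7°, with its top at z 0.127. I'll descend now.

```bash
python3 go.py 0.5512 0.317 0.098 12.7
```

```text
2.275 [0.5518 0.3143 0.2426] [1.7998e+02 4.0000e-02 1.2970e+01] [-0.4 -0.   0.4] 0.5860605960466526 0.0
shift [ 1.000e-04 -2.800e-03  1.446e-01] turn [0.0004 0.0008 0.0046]
```

```bash
python3 -m crank '[[[0,-0.003,0.05],[0,0,0.005],0.05],[[0,-0.003,0.095],[0,0,0.005],0.05],[[0,-0.003,0.12],[0,0,0.005],0.05],[[0,-0.003,0.12],[0,0,0.005],0.05]]';  python3 go.py 0.5512 0.317 0.098 12.7
```

```text
t: 2.78
eef_pos: [0.5509, 0.3165, 0.1216]
ee_rot: [180.0, 0.2, 12.6]
ft_force: [0.7, -1.1, 0.3]
finger_gap: 0.585
gripper_force: 0.0
2.775 [0.5509 0.3165 0.1216] [179.95   0.18  12.61] [ 0.7 -1.1  0.3] 0.5846216682740252 0.0
shift [ 0.0005 -0.0005  0.0236] turn [ 0.0008  0.0032 -0.0016]
```

```bash
python3 -m crank '[[[0,0,0.012],[0,0,0],0.05],[[0,0,0.023],[0,0,0],0.05],[[0,0,0.023],[0,0,0],0.05],[[0,0,0.023],[0,0,0],0.0],[[0,0,0.023],[0,0,0],0.0]]'; python3 -m crank '[[[0,0,0],[0,0,0],0],[[0,0,0],[0,0,0],0],[[0,0,0],[0,0,0],0],[[0,0,0],[0,0,0],0],[[0,0,0],[0,0,0],0]]'
```

```text
t: 3.4
eef_pos: [0.5515, 0.3182, 0.1002]
ee_rot: [-180.0, -0.0, 12.7]
ft_force: [0.7, -0.8, 0.9]
finger_gap: 0.164
gripper_force: 0.0
t: 4.03
eef_pos: [0.5516, 0.3182, 0.1003]
ee_rot: [-180.0, -0.1, 12.7]
ft_force: [0.0, 0.6, 5.6]
finger_gap: 0.081
gripper_force: 59.4
```

```bash
python3 -m crank '[[[0,0,-0.01],[0,0,0],0],[[0,0,-0.025],[0,0,0],0],[[0,0,-0.04],[0,0,0],0],[[0,0,-0.055],[0,0,0],0],[[0,0,-0.07],[0,0,0],0]]'; python3 -m crank '[[[0,0,-0.015],[0,0,0],0],[[0,0,-0.03],[0,0,0],0],[[0,0,-0.03],[0,0,0],0],[[0,0,-0.03],[0,0,0],0]]';python3 go.py 0.634 -0.12 0.21 -0.5
```

```text
t: 4.65
eef_pos: [0.5513, 0.3181, 0.1711]
ee_rot: [180.0, -0.0, 12.7]
ft_force: [0.4, 0.2, -2.4]
finger_gap: 0.085
gripper_force: 58.5
t: 5.15
eef_pos: [0.5511, 0.318, 0.1994]
ee_rot: [180.0, 0.0, 12.7]
ft_force: [0.4, -0.6, -2.1]
finger_gap: 0.083
gripper_force: 58.6
5.15 [0.5511 0.318  0.1994] [1.7999e+02 4.0000e-02 1.2710e+01] [ 0.4 -0.6 -2.1] 0.08283838891259425 58.59289348125458
shift [-0.0155  0.4455 -0.0105] turn [0.0003 0.0007 0.2305]
```

```bash
python3 -m crank '[[[-0.001,0.03,-0.01],[0,0,0.02],0],[[-0.003,0.08,-0.01],[0,0,0.045],0],[[-0.005,0.13,-0.01],[0,0,0.07],0],[[-0.007,0.18,-0.01],[0,0,0.095],0],[[-0.009,0.23,-0.01],[0,0,0.12],0]]';python3 go.py 0.634 -0.12 0.21 -0.5
```

```text
t: 5.78
eef_pos: [0.593, 0.0901, 0.2091]
ee_rot: [180.0, 0.1, 5.8]
ft_force: [0.8, 0.5, -2.1]
finger_gap: 0.085
gripper_force: 58.8
5.775 [0.593  0.0901 0.2091] [1.80e+02 6.00e-02 5.79e+00] [ 0.8  0.5 -2.1] 0.08548065798959235 58.81554901599884
shift [ 0.0196  0.2132 -0.0009] turn [1.000e-04 1.100e-03 1.098e-01]
```

```bash
python3 -m crank '[[[0.005,0.05,0],[0,0,0.03],0],[[0.01,0.10,0],[0,0,0.06],0],[[0.015,0.15,0],[0,0,0.09],0],[[0.019,0.19,0],[0,0,0.11],0],[[0.0196,0.213,0],[0,0,0.11],0]]'; python3 -m crank '[[[0,0,0],[0,0,0],0],[[0,0,0],[0,0,0],0],[[0,0,0],[0,0,0],0]]'; python3 - <<'E'
from rig import env,grab_frame
from h import *
from scipy.spatial.transform import Rotation as R
s=env.get_state(); f=grab_frame("wrist"); g=grab_frame("top"); q=grab_frame("scene")
T=np.eye(4);T[:3,:3]=R.from_euler('xyz',s["ee_rot"],degrees=True).as_matrix();T[:3,3]=s["eef_pos"]
cv2.imwrite("pics/w2.png",f["frame"][:,:,::-1]);cv2.imwrite("pics/s2.png",q["frame"][:,:,::-1])
print(s["eef_pos"],s["ee_rot"])
for n,F,c in(("w",f,T@f["hand_eye"]),("top",g,np.linalg.inv(g["world_to_cam"])),("sc",q,np.linalg.inv(q["world_to_cam"]))):
    w=cloud(F,c); x,y,z=w[...,0],w[...,1],w[...,2]; S=(abs(x-.634)<.12)&(abs(y+.12)<.1)
    for lo,hi in((.036,.072),(.09,.125),(.212,.235)):
        m=(S&(z>lo)&(z<hi)).astype(np.uint8);k,l,st,_=cv2.connectedComponentsWithStats(m)
        for i in range(1,k):
            if st[i,4]>60: print(n,lo,st[i].tolist(),*rect(w[l==i]),np.nanpercentile(z[l==i],[2,50,98]).round(3))
E
```

```text
t: 6.4
eef_pos: [0.6342, -0.1199, 0.2089]
ee_rot: [-180.0, 0.1, -0.5]
ft_force: [-0.1, 0.4, -0.1]
finger_gap: 0.082
gripper_force: 58.8
t: 6.78
eef_pos: [0.6342, -0.1169, 0.2099]
ee_rot: [-180.0, 0.0, -0.4]
ft_force: [0.4, -0.2, -1.7]
finger_gap: 0.078
gripper_force: 58.9
[ 0.6342001  -0.11691687  0.20992753] [-1.79996753e+02  3.81480319e-03 -3.85755487e-01]
w 0.036 [334, 35, 27, 16, 302] [ 748.2 -209.4] [21.1 12. ] 88.4 [0.036 0.039 0.044]
w 0.036 [225, 97, 52, 6, 310] [ 698.8 -121.8] [48.9  4.8] 89.7 [0.038 0.04  0.041]
w 0.036 [231, 116, 10, 104, 686] [ 633.7 -106.8] [100.1   7.9] -0.8 [0.04  0.061 0.063]
w 0.036 [259, 116, 11, 104, 968] [ 633.8 -134.5] [99.5  8.6] -0.4 [0.037 0.06  0.063]
w 0.036 [176, 157, 26, 27, 511] [633.  -60.4] [20.6 20.2] -86.1 [0.038 0.063 0.065]
w 0.036 [228, 220, 10, 7, 61] [ 569.  -101.6] [9.9 6.2] 89.5 [0.037 0.039 0.041]
w 0.036 [258, 220, 16, 7, 94] [ 568.9 -137.5] [16.5  6. ] 89.4 [0.037 0.04  0.041]
w 0.212 [238, 152, 20, 13, 226] [ 683.  -118.5] [7.9 1.2] -89.2 [0.212 0.225 0.235]
w 0.212 [208, 232, 30, 33, 578] [ 642.1 -107.6] [13.3  4.2] -59.8 
[... 250 characters left out ...]
 1.4 [0.036 0.044 0.062]
top 0.036 [307, 148, 11, 11, 93] [632.3 -58.2] [19.9 19. ] 88.3 [0.039 0.064 0.068]
sc 0.036 [265, 265, 4, 25, 75] [ 568.7 -120.9] [49.2  6.2] 87.7 [0.036 0.041 0.044]
sc 0.036 [275, 264, 51, 10, 452] [ 634.3 -108.2] [98.8 10.4] -1.0 [0.037 0.055 0.065]
sc 0.036 [330, 265, 5, 25, 80] [ 699.3 -122. ] [49.6  6.5] 89.8 [0.037 0.041 0.045]
sc 0.036 [275, 279, 53, 6, 263] [ 634.2 -136.8] [99.6  6.1] -1.4 [0.038 0.06  0.066]
sc 0.09 [277, 260, 55, 2, 67] [ 634.1 -122.1] [98.8  2.7] 0.1 [0.119 0.122 0.125]
sc 0.212 [280, 233, 28, 12, 165] [ 606.3 -122.6] [46.4 11.1] -15.2 [0.213 0.224 0.235]
sc 0.212 [324, 233, 18, 7, 98] [ 669.4 -122.7] [28.6  3. ] -0.5 [0.213 0.226 0.234]
```

View pics/w2.png

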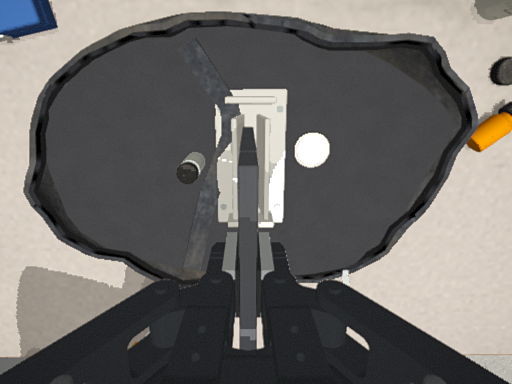

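View pics/s2.png

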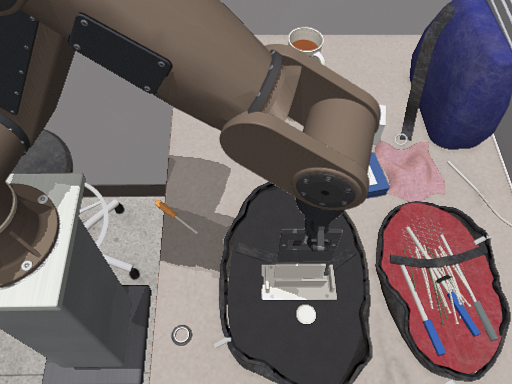

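The plate hangs level with its underside at z≈0.12 and its length centred at x 0.634. The wrist view puts the slot centre at about (0.634, -0.1205), roughly 2.5 mm to the -y side of the plate. I'll correct that and lower the plate.

```bash
python3 -m crank '[[[0,0.0027,0.01],[0,0,0],0],[[0,0.0027,0.03],[0,0,0],0],[[0,0.0027,0.05],[0,0,0],0],[[0,0.0027,0.055],[0,0,0],0],[[0,0.0027,0.055],[0,0,0],0]]'; python3 -m crank '[[[0,0,0],[0,0,0],0],[[0,0,0],[0,0,0],0]]'; python3 go.py 0.634 -0.12 0.103 -0.5
```

```text
t: 7.55
eef_pos: [0.6343, -0.1209, 0.1547]
ee_rot: [-180.0, 0.0, -0.5]
ft_force: [0.1, -0.2, -1.7]
finger_gap: 0.083
gripper_force: 58.8
t: 7.8
eef_pos: [0.6345, -0.1209, 0.1555]
ee_rot: [180.0, -0.1, -0.5]
ft_force: [-0.2, -0.7, -2.4]
finger_gap: 0.079
gripper_force: 58.8
7.8 [ 0.6345 -0.1209  0.1555] [ 1.7998e+02 -6.0000e-02 -4.6000e-01] [-0.2 -0.7 -2.4] 0.07939279819418261 58.766940236091614
shift [-0.0005 -0.0009  0.0525] turn [ 0.0004 -0.001   0.0006]
```

```bash
python3 -m crank '[[[0,-0.0005,0.012],[0,0,0],0],[[0,-0.0005,0.024],[0,0,0],0],[[0,-0.0005,0.034],[0,0,0],0],[[0,-0.0005,0.04],[0,0,0],0],[[0,-0.0005,0.044],[0,0,0],0]]'; python3 -m crank '[[[0,0,0.002],[0,0,0],0],[[0,0,0.004],[0,0,0],0],[[0,0,0.006],[0,0,0],0],[[0,0,0.006],[0,0,0],0]]'; python3 go.py 0.634 -0.12 0.103 -0.5
```

```text
t: 8.43
eef_pos: [0.6342, -0.1204, 0.1103]
ee_rot: [-180.0, 0.0, -0.5]
ft_force: [0.9, 0.2, -1.6]
finger_gap: 0.081
gripper_force: 58.9
t: 8.93
eef_pos: [0.6343, -0.1204, 0.1049]
ee_rot: [180.0, -0.0, -0.5]
ft_force: [0.4, 0.1, -2.6]
finger_gap: 0.082
gripper_force: 59.1
8.925 [ 0.6343 -0.1204  0.1049] [ 1.7999e+02 -1.0000e-02 -4.7000e-01] [ 0.4  0.1 -2.6] 0.08165503306875821 59.08077120780945
shift [-0.0003 -0.0004  0.0019] turn [ 0.0001 -0.0003  0.0005]
```

No contact yet, so I'll keep lowering in 1 mm steps until the force shows it.

```bash
python3 -m crank '[[[0,0,0.001],[0,0,0],0],[[0,0,0.0015],[0,0,0],0],[[0,0,0.0015],[0,0,0],0]]'; python3 -m crank '[[[0,0,0.001],[0,0,0],0],[[0,0,0.001],[0,0,0],0]]'
```

```text
t: 9.3
eef_pos: [0.6344, -0.1205, 0.1048]
ee_rot: [180.0, -0.1, -0.5]
ft_force: [-4.4, 1.1, 10.4]
finger_gap: 0.077
gripper_force: 60.9
t: 9.55
eef_pos: [0.6345, -0.1205, 0.1048]
ee_rot: [180.0, -0.1, -0.5]
ft_force: [-7.6, 1.0, 18.7]
finger_gap: 0.081
gripper_force: 62.2
```

It has contacted the floor: the underside works out to about 0.0125 m. I'll relax the push slightly, open the fingers and rise.

```bash
python3 -m crank '[[[0,0,-0.0015],[0,0,0],0],[[0,0,-0.0015],[0,0,0],0.04],[[0,0,-0.0015],[0,0,0],0.04],[[0,0,-0.0015],[0,0,0],0.04],[[0,0,-0.0015],[0,0,0],0.04]]'; python3 -m crank '[[[0,0,-0.01],[0,0,0],0.04],[[0,0,-0.03],[0,0,0],0.04],[[0,0,-0.07],[0,0,0],0.04],[[0,0,-0.1],[0,0,0],0.04],[[0,0,-0.1],[0,0,0],0.04]]'; python3 - <<'E'
from rig import env,grab_frame
from h import *
from scipy.spatial.transform import Rotation as R
s=env.get_state(); f=grab_frame("wrist"); q=grab_frame("scene"); g=grab_frame("top")
T=np.eye(4);T[:3,:3]=R.from_euler('xyz',s["ee_rot"],degrees=True).as_matrix();T[:3,3]=s["eef_pos"]
cv2.imwrite("pics/w3.png",f["frame"][:,:,::-1])
for n,F,c in(("w",f,T@f["hand_eye"]),("sc",q,np.linalg.inv(q["world_to_cam"])),("top",g,np.linalg.inv(g["world_to_cam"]))):
    w=cloud(F,c); x,y,z=w[...,0],w[...,1],w[...,2]
    for S,lo,hi in(((abs(x-.634)<.12)&(abs(y+.12)<.1),.036,.07),((abs(x-.634)<.12)&(abs(y+.12)<.1),.12,.15),((x<.7)&(y>.2)&(y<.4),.08,.095)):
        m=(S&(z>lo)&(z<hi)).astype(np.uint8);k,l,st,_=cv2.connectedComponentsWithStats(m)
        for i in range(1,k):
            if st[i,4]>60: print(n,lo,st[i].tolist(),*rect(w[l==i]),np.nanpercentile(z[l==i],[2,50,98]).round(3))
E
```

```text
t: 10.18
eef_pos: [0.6342, -0.1204, 0.1037]
ee_rot: [180.0, 0.0, -0.5]
ft_force: [0.3, -0.4, -0.2]
finger_gap: 0.469
gripper_force: 0.0
t: 10.8
eef_pos: [0.6351, -0.1206, 0.207]
ee_rot: [179.9, -0.3, -0.5]
ft_force: [1.3, -0.6, -1.3]
finger_gap: 0.467
gripper_force: 0.0
w 0.036 [331, 37, 26, 15, 301] [ 748.3 -209.7] [20.5 11.6] 88.7 [0.036 0.04  0.044]
w 0.036 [220, 99, 53, 6, 312] [ 698.8 -121.4] [49.6  4.7] 89.5 [0.038 0.04  0.041]
w 0.036 [224, 118, 18, 112, 1086] [ 624.5 -105.9] [118.6  18.3] -0.4 [0.037 0.059 0.063]
w 0.036 [256, 118, 10, 104, 957] [ 634.2 -134.8] [98.9  8. ] -0.1 [0.038 0.061 0.063]
w 0.036 [171, 159, 27, 28, 528] [632.8 -60.5] [20.6 20.2] 64.0 [0.038 0.063 0.065]
w 0.036 [253, 223, 17, 6, 98] [ 569.4 -136.3] [17.5  5.4] -88.7 [0.036 0.039 0.041]
w 0.12 [242, 129, 11, 130, 1405] [ 634.  -121.6] [99.4  7.7] -0.4 [0.13  0.132 0.133]
sc 0.036 [292, 239, 12, 15, 132] [633.  -60.8] [20.2 20.2] 75.6 [0.038 0.064 0.068]
sc 0.036 [265, 265, 4, 25, 75] [ 568.9 -121.2] [49.8  6. ] 88.4 [0.037 0.041 0.045]
sc 0.036 [275, 264, 53, 21, 822] [ 634.7 -123.4] [101.5  36.7] -3.7 [0.04  0.059 0.069]
sc 0.036 [330, 265, 5, 25, 79] [ 699.2 -122.4] [48.7  6.4] 89.6 [0.037 0.041 0.044]
sc 0.036 [360, 313, 7, 13, 61] [ 748.8 -207.9] [22.2 10.8] 82.8 [0.036 0.04  0.046]
sc 0.12 [277, 257, 56, 8, 342] [ 634.5 -122.9] [100.    9.1] -0.3 [0.12  0.132 0.136]
top 0.036 [331, 130, 4, 45, 148] [ 634.  -104.4] [98.6  6. ] -0.1 [0.036 0.061 0.064]
top 0.036 [336, 134, 13, 42, 245] [ 631.5 -124.6] [95.  21.3] 2.2 [0.037 0.057 0.069]
top 0.036 [307, 148, 11, 11, 93] [632.5 -57.9] [19.6 19.1] -89.7 [0.037 0.064 0.067]
top 0.12 [346, 144, 6, 27, 143] [ 611.8 -119.9] [55.1  9.1] 1.0 [0.121 0.132 0.135]
top 0.08 [154, 161, 13, 46, 207] [561.3 274. ] [99.5  8.7] 12.6 [0.081 0.088 0.091]
top 0.08 [112, 170, 14, 47, 226] [541.9 361.6] [100.3   8.9] 13.2 [0.081 0.087 0.091]
```

View pics/w3.png

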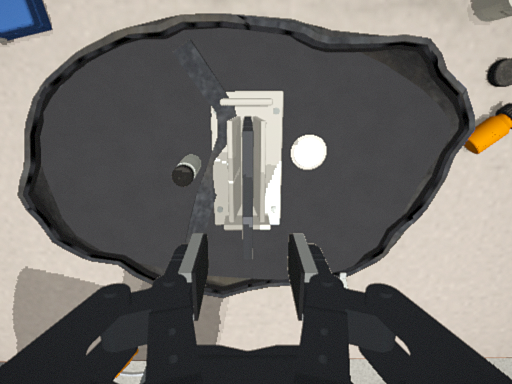

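The plate stands upright in the slot at px (247,190). Its top is at z 0.132, as expected, at (0.634, -0.121), yaw -0.4°. The low plates have not moved and the gripper is clear, so I'll hand in.

```bash
python3 -m crank '[[[0,0,-0.02],[0,0,0],0.04],[[0,0,-0.02],[0,0,0],0.04],[[0,0,-0.02],[0,0,0],0.04]]'; python3 -c "
from rig import env; print(env.finish_job())"
```

```text
t: 11.32
eef_pos: [0.6339, -0.1203, 0.2227]
ee_rot: [-180.0, 0.1, -0.5]
ft_force: [0.0, -0.3, 1.4]
finger_gap: 0.468
gripper_force: 0.0
the job is handed in; nothing more can be done
None
```

I handed the job in after about 11 s of robot time: the tall plate stands upright in the stand's slot, released only after it touched the floor, and both low plates are where they were in the rack; the hand-in returned no verdict.

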